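# Load the calibration standards by shade

## Task

Load the four calibration standards onto the feed rail in order of cap shade, one standing upright and wholly on each disc: the palest blue cap on the green disc, then ever darker along the row, to the darkest on the disc at the other end. Load them one at a time from palest to darkest, and set each down rather than letting it drop. Leave the grey vial block and the white jar with the orange lid where they are.

Things in the scene. Friction and masses are not known exactly. Their poses are not given: they have to be found in the camera images.
- standard_1: small sealed opaque brown bottle with a white label band and a very pale blue cap (palest of the four). Round, 34 mm across the body (35 at the label), cap 31 mm across, 68 mm tall in all: body 0-47 mm, cap 49-68 mm up. About 80 g. Origin at the centre of its underside, z up; stands upright on the tan rubber mat (3 mm thick).
- standard_2: small sealed opaque brown bottle with a white label band and a light sky blue cap (second palest of the four). Round, 34 mm across the body (35 at the label), cap 31 mm across, 68 mm tall in all: body 0-47 mm, cap 49-68 mm up. About 80 g. Origin at the centre of its underside, z up; stands upright on the tan rubber mat (3 mm thick).
- standard_3: small sealed opaque brown bottle with a white label band and a strong mid blue cap (second darkest of the four). Round, 34 mm across the body (35 at the label), cap 31 mm across, 68 mm tall in all: body 0-47 mm, cap 49-68 mm up. About 80 g. Origin at the centre of its underside, z up; stands upright on the tan rubber mat (3 mm thick).
- standard_4: small sealed opaque brown bottle with a white label band and a very dark navy, almost black cap (darkest of the four). Round, 34 mm across the body (35 at the label), cap 31 mm across, 68 mm tall in all: body 0-47 mm, cap 49-68 mm up. About 80 g. Origin at the centre of its underside, z up; stands upright on the tan rubber mat (3 mm thick).
- disc_green: Green flat disc, 58 mm across, 3 mm thick, fixed on the dark grey feed rail (12 mm high). Origin at the centre of its underside, 12 mm above the work surface; its top, where a bottle stands, is 15 mm above the work surface. It marks the end of the row where the palest standard goes; it may be at either end. The four discs are 70 mm apart in one straight row along the rail.
- disc_mid_a: White flat disc, 58 mm across, 3 mm thick, fixed on the dark grey feed rail (12 mm high). Origin at the centre of its underside, 12 mm above the work surface; its top, where a bottle stands, is 15 mm above the work surface. One of the two middle discs; either may be the one next to the green disc. The four discs are 70 mm apart in one straight row along the rail.
- disc_mid_b: White flat disc, 58 mm across, 3 mm thick, fixed on the dark grey feed rail (12 mm high). Origin at the centre of its underside, 12 mm above the work surface; its top, where a bottle stands, is 15 mm above the work surface. The other middle disc. The four discs are 70 mm apart in one straight row along the rail.
- disc_end: White flat disc, 58 mm across, 3 mm thick, fixed on the dark grey feed rail (12 mm high). Origin at the centre of its underside, 12 mm above the work surface; its top, where a bottle stands, is 15 mm above the work surface. The end disc farthest from the green one. The four discs are 70 mm apart in one straight row along the rail.
- vial_block: bystander: grey-green block with rows of dark holes, 90 x 64 x 34 mm high (x, y, z), loose. Origin at the centre of its underside.
- jar: bystander: squat white jar with an orange lid, 47 mm across, 43 mm tall, loose. Origin at the centre of its underside.
Not all that is in view belongs to the job. Leave any red or yellow look-alike of the standard_2 alone.

How it is judged (in metres and radians):
On the way, in this order (a step that is already met when the one before it is completed fails the run):
1. the palest standard stands on the green disc and is let go (horizontal distance between standard_1 and disc_green below 0.012 m and z of standard_1 in the frame of disc_green between 0 and 0.006 m and angle between standard_1's own z axis and vertical below 0.1 rad and contact force between the fingers and standard_1 below 0.05 N), for 0.2 s.
2. the second palest standard stands on the white disc next to the green one and is let go (((horizontal distance between disc_green and disc_mid_a below 0.105 m and (horizontal distance between standard_2 and disc_mid_a below 0.012 m and z of standard_2 in the frame of disc_mid_a between 0 and 0.006 m and angle between standard_2's own z axis and vertical below 0.1 rad)) or (not (horizontal distance between disc_green and disc_mid_a below 0.105 m) and (horizontal distance between standard_2 and disc_mid_b below 0.012 m and z of standard_2 in the frame of disc_mid_b between 0 and 0.006 m and angle between standard_2's own z axis and vertical below 0.1 rad))) and contact force between the fingers and standard_2 below 0.05 N), for 0.2 s.
3. the second darkest standard stands on the third disc from the green end and is let go (((horizontal distance between disc_green and disc_mid_a below 0.105 m and (horizontal distance between standard_3 and disc_mid_b below 0.012 m and z of standard_3 in the frame of disc_mid_b between 0 and 0.006 m and angle between standard_3's own z axis and vertical below 0.1 rad)) or (not (horizontal distance between disc_green and disc_mid_a below 0.105 m) and (horizontal distance between standard_3 and disc_mid_a below 0.012 m and z of standard_3 in the frame of disc_mid_a between 0 and 0.006 m and angle between standard_3's own z axis and vertical below 0.1 rad))) and contact force between the fingers and standard_3 below 0.05 N), for 0.2 s.
4. the darkest standard stands on the disc farthest from the green one and is let go (horizontal distance between standard_4 and disc_end below 0.012 m and z of standard_4 in the frame of disc_end between 0 and 0.006 m and angle between standard_4's own z axis and vertical below 0.1 rad and contact force between the fingers and standard_4 below 0.05 N), for 0.2 s.
At the end, for the whole second after the job is handed in: Every standard stands upright (within 0.1 rad) on its own disc, its centre within 12 mm of the disc's centre, palest on the green disc and darker step by step to the darkest at the other end; all released and at rest (all of step 1 and all of step 2 and all of step 3 and all of step 4 and linear speed of each of standard_1, standard_2, standard_3, standard_4 below 0.02 m/s); the robot touches nothing.
It fails at once if the grey vial block is moved more than 20 mm or tipped (distance of vial_block from where it was at the start of the episode above 0.02 m or angle between vial_block's own z axis and vertical above 0.3 rad).
It fails at once if the white jar is moved more than 20 mm or tipped (distance of jar from where it was at the start of the episode above 0.02 m or angle between jar's own z axis and vertical above 0.3 rad).
It fails at once if a standard is dropped (it moves faster than 0.6 m/s, a fall of about 20 mm, while not held) ((linear speed of standard_1 above 0.6 m/s and contact force between the fingers and standard_1 below 0.05 N) or (linear speed of standard_2 above 0.6 m/s and contact force between the fingers and standard_2 below 0.05 N) or (linear speed of standard_3 above 0.6 m/s and contact force between the fingers and standard_3 below 0.05 N) or (linear speed of standard_4 above 0.6 m/s and contact force between the fingers and standard_4 below 0.05 N)).
It also fails if it takes over 109 s, if anything falls off the work surface, if the arm or the gripper's body presses on something with over 40 N, if the wrist force passes 120 N, or if a joint passes its speed limit or range.

## Robot

A 6-joint arm with a two-finger parallel gripper is mounted at the origin on the work surface. World frame = base frame: x ahead of the robot, y to its left, z up, the work surface at z = 0. Lengths are in mm, angles in rad, forces in N, time in s.
With the tool pointing down it reaches from about 400 to 925 mm from the base axis. Payload 3.4 kg.
Tool frame: the origin (TCP) lies midway between the tips of the shut fingers; the grasp point (between the pads) lies 19 mm behind it; x points along the fingers, y is the direction in which the jaws open and shut, and the axes are right-handed (so a half turn about x gives the same grasp; the last joint's range is limited). The gripper opens to 85 mm and grips with 20 to 120 N. Pads are 22 mm wide; open, the fingers measure 114 mm over their backs; the gripper's body (76 mm by 85 mm) begins 54 mm behind the grasp point. The pads swing forward as they close: fully open they stand 13 mm farther back than shut.
Start: joints at [1.083, 0.307, 1.506, -0, 1.328, -0.073], TCP at [231.226, 526.465, 231.305] pointing down, gripper open.
Joint ranges: [-3.12, 3.12], [-1.05, 2.28], [0.14, 2.33], [-1.42, 4.57], [0.1, 2.73], [-2.68, 2.68]. Speed limits (rad/s): [2.57, 2.57, 3.14, 3.14, 3.14, 3.14].

## Interface

Orientations are given as a unit quaternion [w, x, y, z].
In Python, from bench import * gives the robot as it stands.
- The arm moves only by the tool send_rows, never from a script. Its argument "series" is a list of rows, each a list of 7 numbers: the shift along the tool's x, y, z in mm, then the turn, a rotation vector about the tool's x, y, z in degrees, then the closure in counts, from 0 (fully open) to 255 (shut). A call has 1 to 5 rows; each row is the pose to reach, as a shift and turn from the pose commanded when the call began, along the tool's axes at that moment; what a row does not reach only later rows make up. A row lasts 1/8 s, in which the tool goes at most 62.5 mm and 10.7 degrees, less where a joint would pass 70% of its speed; a pose out of reach is approached as far as the arm can. A call with a gripper value outside its range is refused whole. The fingers move at their own pace and stop on an object; "grip_force" is the grip in N (left out, the last holds). Time passes only in rows, so rows that repeat a pose let the fingers close. It gives the time, the measured TCP pose, the force and the opening at its end, in the units of the state.
- get_state(): the state, without advancing time (a new reading comes with each control period).
- read_camera(name): name is "scene" or "side" or "wrist"; returns a dict with "frame" (420x560x3 uint8, blue, green, red), "range_z" (420x560 float32, mm along the optical axis (not along the pixel's ray), 0 where there is no reading), "K" (3x3 intrinsics, pixels), "R" (3x3) and "t" (3): a world point X has camera coordinates R X + t; the wrist camera has in their place "mount" (4x4, takes a point from camera to tool coordinates, whose origin is the TCP and whose axes are the tool frame's). Camera axes: x right, y down, z forward; pixel columns grow to the right and rows downward; lengths in mm; the calibration is good to about 2 mm. A picture is of the moment at which its call begins: read the wrist's pose just before it.
- finish_job(): hands the job in, once; it reports no verdict.
The state is a dict: "clock": time; "joint_pos": joint angles; "dq": joint speeds; "joint_torque": joint torques, N m; "eef_pos": TCP position; "orientation": TCP orientation; "force": force on the tool from outside, world axes, zero at the start; "ft_torque": the same for the moment, N m; "finger_gap": finger opening in mm.
Only numpy, scipy, OpenCV 4.12 (cv2) and the standard library are available. Lean on these libraries where they do the work, as an engineer would, in place of code of your own. Each camera call takes 0.05 s, during which the arm holds its last target.

## Working session

There is one attempt and no reset: what is moved stays moved. The work goes in short steps, Python scripts to look and compute and a tool call to move; the robot and the scene stay as the last step left them, time stands still between calls to the robot, and variables do not carry over. Pictures are saved under pics/ and viewed, and the job is handed in when it is done.

Besides the shell and the picture viewer there is one more tool, called after "Request:" as name(argument=value, ...), one argument or row to a line, values as JSON. send_rows: Moves the arm, as the interface text tells. Its arguments: {"type":"object","properties":{"series":{"type":"array","items":{"type":"array","items":{"type":"number"}}},"grip_force":{"type":"number"}},"required":["series"]}

```bash
ls; mkdir -p pics
python3 - <<'E'
from bench import *
import cv2
s=get_state(); print(s)
for n in ["scene","side","wrist"]:
    c=read_camera(n); cv2.imwrite(f"pics/{n}0.png",c["frame"]); print(n,c["K"].tolist(),{k:c[k].tolist() for k in c if k in("R","t","mount")})
E
```

```text
pics
{'clock': 0.0, 'joint_pos': array([ 1.08350264e+00,  3.07582669e-01,  1.50764033e+00,  6.83056785e-06,
        1.32842387e+00, -7.35143022e-02]), 'dq': array([-9.50379476e-04, -2.01775809e-05, -5.83443073e-04, -9.33575169e-04,
       -6.20138853e-04,  2.14452230e-03]), 'joint_torque': array([-5.44767936e-04, -4.57552707e+01, -2.51903450e+01,  4.59247565e-05,
        1.32104164e-02,  1.83647222e-05]), 'eef_pos': array([230.89663095, 525.85304642, 230.38798522]), 'orientation': array([ 0.69182369,  0.14455493,  0.69223018, -0.14594945]), 'force': array([ 0.20041111,  0.52786275, -0.97555695]), 'ft_torque': array([-0.02076685, -0.00804964,  0.0131769 ]), 'finger_gap': 85.61378715468888}
scene [[473.1639386132122, 0.0, 284.35387510588794], [0.0, 473.1639386132122, 215.33078906343488], [0.0, 0.0, 1.0]] {'R': [[0.5870302409439487, 0.8095643251574984, -0.0010486417755863067], [0.5590653041722847, -0.4063248839456677, -0.7227351343039096], [-0.5855266705181243, 0.4236811207958454, -0.6911243202153546]], 't': [-299.51524686973863, -239.12615579015596, 1200.237664336139]}
side [[424.28596007317464, 0.0, 276.4156858957837], [0.0, 424.28596007317464, 211.8888903350061], [0.0, 0.0, 1.0]] {'R': [[0.8060139294930588, -0.5918883463091668, 0.00311944972035955], [-0.37009980396982295, -0.5080885697925138, -0.7777352636647615], [0.4619173958238167, 0.6257109482417559, -0.6285842256100178]], 't': [-405.997751878095, 217.4934150329602, 581.7607302748937]}
wrist [[320.2578808881123, 0.0, 281.1113797290038], [0.0, 320.2578808881123, 212.99803117069968], [0.0, 0.0, 1.0]] {'mount': [[3.538553172524944e-05, -0.29534960226879015, 0.9553892459032237, -141.43812602164047], [0.9999999993678627, 1.3779657678184516e-05, -3.277796502582399e-05, -0.6777711188535873], [-3.483977824278529e-06, 0.9553892464591525, 0.2953496025696891, -74.80463563157123], [0.0, 0.0, 0.0, 1.0]]}
```

View pics/scene0.png

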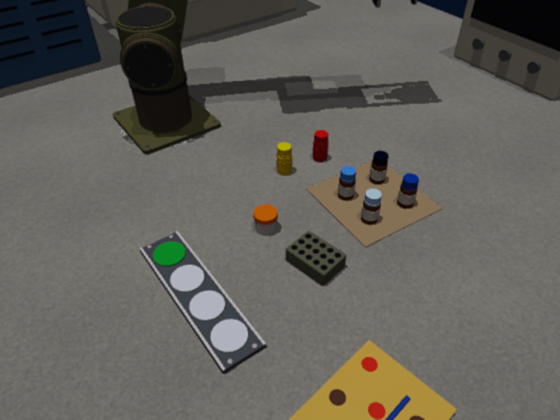

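View pics/side0.png

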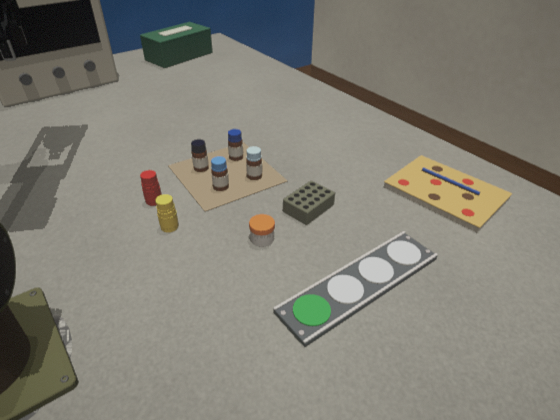

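View pics/wrist0.png

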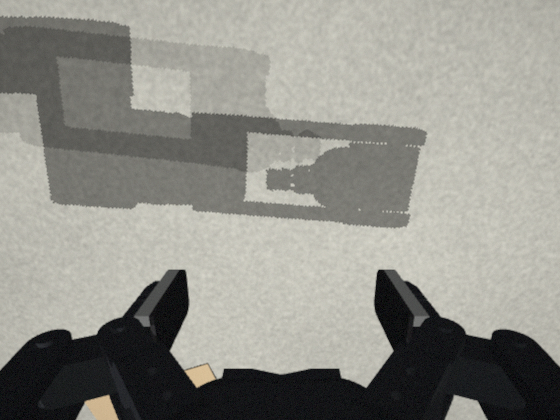

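The scene view shows the mat with four blue-capped bottles: palest (372,205), sky (347,183), mid blue (409,190), navy (380,167). The look-alikes are yellow (285,158) and red (321,145). The jar is at (266,220), the block at (316,256), and the green disc (169,253) is at the robot end of the rail. Next I'll measure positions.

```bash
cat > h.py <<'E'
from bench import *
import numpy as np, cv2
def ray(c,u,v,z,Rw=None,tw=None):
    R,t=(c["R"],c["t"]) if Rw is None else (Rw,tw)
    d=R.T@np.linalg.inv(c["K"])@np.array([u,v,1.]); o=-R.T@t
    return o+d*(z-o[2])/d[2]
def cloud(c):
    h,w=c["range_z"].shape; v,u=np.mgrid[:h,:w]; Z=c["range_z"]
    P=np.stack([(u-c["K"][0,2])*Z/c["K"][0,0],(v-c["K"][1,2])*Z/c["K"][1,1],Z],-1)
    return (P-c["t"])@c["R"]
def kasa(xy):
    A=np.c_[2*xy,np.ones(len(xy))]; s=np.linalg.lstsq(A,(xy**2).sum(1),rcond=None)[0]
    return s[:2],np.sqrt(s[2]+s[:2]@s[:2])
E
python3 - <<'E'
from h import *
seeds={"scene":{"s1":(372,196),"s2":(348,173),"s3":(410,182),"s4":(380,158),"jar":(266,213)},
"side":{"s1":(254,153),"s2":(219,163),"s3":(235,134),"s4":(199,146),"jar":(262,224)}}
for n in seeds:
    c=read_camera(n); P=cloud(c); f=c["frame"]
    bgr=f.astype(int)
    disc={}
    hsv=cv2.cvtColor(f,cv2.COLOR_BGR2HSV)
    g=((hsv[...,0]>45)&(hsv[...,0]<80)&(hsv[...,1]>150)).astype(np.uint8)
    w=((hsv[...,2]>185)&(hsv[...,1]<40)).astype(np.uint8)
    for nm,m in(("green",g),("white",w)):
        cs,_=cv2.findContours(m,cv2.RETR_EXTERNAL,cv2.CHAIN_APPROX_NONE)
        for k in cs:
            if cv2.contourArea(k)>250:
                pts=np.array([ray(c,u,v,15)[:2] for u,v in k[:,0]]); ctr,r=kasa(pts)
                u,v=k[:,0].mean(0); print(n,nm,(int(u),int(v)),ctr.round(1),r.round(1),"depth z",P[int(v),int(u)].round(1))
    for k,(u,v) in seeds[n].items():
        p=P[v-1:v+2,u-1:u+2].reshape(-1,3); print(n,k,f[v,u],np.median(p,0).round(1),end=' ')
        p0=np.median(p,0); z0=p0[2]
        d=np.hypot(*(P[...,:2]-p0[:2]).transpose(2,0,1))
        m=(d<28)&(P[...,2]>(66 if k!="jar" else 38)); q=P[m]
        # image mask contour of top
        print("npx",m.sum(),"mean",q.mean(0).round(1),"ext",q.min(0).round(0),q.max(0).round(0))
        # body side fit, z 20..66
        m=(d<30)&(P[...,2]>52)&(P[...,2]<64) if k!="jar" else (d<35)&(P[...,2]>8)&(P[...,2]<38)
        q=P[m][:,:2]
        if len(q)>8: print("    side fit",*[x.round(1) for x in kasa(q)],len(q))
E
```

```text
scene green (168, 253) [ 426.  -197.4] 28.4 depth z [ 423.1 -197.9   13. ]
scene white (228, 334) [ 634.8 -196.8] 26.3 depth z [ 632.5 -197.1   13.4]
scene white (206, 304) [ 564.9 -196.9] 26.2 depth z [ 562.9 -197.2   13.9]
scene white (186, 277) [ 494.9 -197.1] 26.0 depth z [ 493.4 -197.7   14.6]
scene s1 [191 181 155] [569.8 159.6  70.4] npx 154 mean [567.  165.4  69.8] ext [551. 151.  66.] [581. 180.  73.]
    side fit [565.7 166.5] 14.5 92
scene s2 [193 118  52] [492.1 168.4  70.3] npx 136 mean [486.3 174.6  69.6] ext [470. 160.  66.] [501. 190.  72.]
    side fit [485.1 175.4] 14.4 82
scene s3 [116  37   7] [582.1 248.5  69.2] npx 143 mean [576.2 257.1  69.6] ext [559. 243.  66.] [591. 274.  73.]
    side fit [575.3 258. ] 14.3 82
scene s4 [24  5  3] [492.1 256.2  68.7] npx 116 mean [486.5 263.9  69.4] ext [470. 248.  66.] [500. 281.  73.]
    side fit [485.8 264.3] 13.9 77
scene jar [  3  88 177] [466.8 -11.6  41.7] npx 347 mean [464.8 -11.9  42.1] ext [439. -34.  38.] [487.  13.  45.]
    side fit [463.5 -10.9] 21.3 240
side white (345, 288) [ 496.  -195.9] 27.2 depth z [ 495
[... 203 characters left out ...]
1.6] npx 113 mean [563.4 164.4  71.3] ext [549. 151.  66.] [579. 183.  74.]
    side fit [565.  166.9] 14.2 68
side s2 [183 146 102] [480.1 164.3  71.8] npx 129 mean [482.9 173.6  71.4] ext [469. 160.  66.] [499. 191.  74.]
    side fit [484.3 176.3] 14.8 74
side s3 [148  82  57] [569.7 248.3  72.1] npx 94 mean [572.4 256.   71.3] ext [559. 243.  66.] [590. 275.  74.]
    side fit [574.7 259.1] 14.6 58
side s4 [50 45 47] [480.6 251.1  70.1] npx 103 mean [482.6 261.4  71.3] ext [469. 249.  66.] [499. 277.  74.]
    side fit [484.7 266. ] 14.8 66
side jar [ 75 135 195] [459.9 -16.5  44.2] npx 384 mean [460.9 -13.3  43.7] ext [439. -34.  38.] [485.  11.  47.]
    side fit [462.9 -10.2] 21.4 278
```

Run:
```python
from h import *
c=read_camera("scene"); d=read_camera("side")
a=cv2.resize(c["frame"][120:240,260:450],None,fx=3,fy=3); b=cv2.resize(d["frame"][110:230,130:320],None,fx=3,fy=3)[:,:230*3]
cv2.imwrite("pics/crop1.png",np.vstack([a[:300],b[:300]]))
```

```text
(no output)
```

View pics/crop1.png

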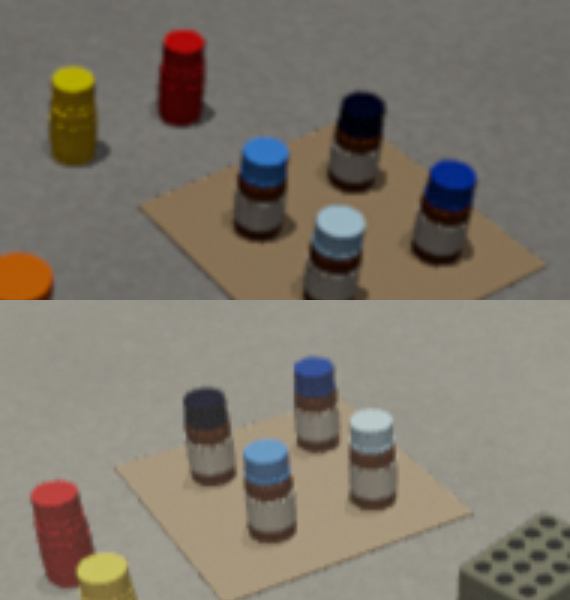

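The close crop confirms the choice: palest, sky, mid blue and navy on the mat, with red and yellow standing off it. Both cameras agree to about 2 mm. Averaged positions:
- **Standards:** s1 (565.5,166.5), s2 (484.7,175.8), s3 (575,258.5), s4 (485.2,265).
- **Discs:** x = 425.7 (green), 495.5, 565.5 and 635.5, all at y ≈ -196.4. The spacing is 70 mm as given.

```bash
cat >> h.py <<'E'
from scipy.spatial.transform import Rotation as Ro
def rot(): 
    s=get_state(); q=s["orientation"]; return s,Ro.from_quat(np.r_[q[1:],q[0]])
def go(*tg):
    """tg: list of (x,y,z,psi_deg) ; prints shift/turn from now"""
    s,R=rot(); Y=R.as_matrix()[:,1]
    print("clk",round(s["clock"],2),"tcp",s["eef_pos"].round(1),"yaw",round(np.degrees(np.arctan2(Y[1],Y[0])),1),"down",R.as_matrix()[:,0].round(3),"gap",round(s["finger_gap"],1),"F",s["force"].round(1),"q6",round(s["joint_pos"][5],2))
    for x,y,z,p in tg:
        best=None
        for a in (p,p+180):
            a=np.radians(a); X=np.array([0,0,-1.]); y_=np.array([np.cos(a),np.sin(a),0]); M=np.c_[X,y_,np.cross(X,y_)]
            rv=(R.inv()*Ro.from_matrix(M)).as_rotvec(degrees=True)
            if best is None or np.linalg.norm(rv)<np.linalg.norm(best): best=rv
        sh=R.inv().apply(np.array([x,y,z])-s["eef_pos"])
        print("shift",sh.round(1),"turn",best.round(1),"rows",round(max(np.linalg.norm(sh)/62.5,np.linalg.norm(best)/10.7),1))
E
python3 - <<'E'
from h import *
go((565.5,166.5,130,90),(565.5,166.5,130,60),(565.5,166.5,130,120))
E
```

```text
clk 0.35 tcp [231.1 526.3 231.1] yaw 66.3 down [-0. -0. -1.] gap 85.3 F [ 0.3 -0.1  0.2] q6 -0.07
shift [ 101.1 -195.   450.8] turn [-23.7  -0.    0. ] rows 8.0
shift [ 101.1 -195.   450.8] turn [ 6.3 -0.   0. ] rows 8.0
shift [ 101.1 -195.   450.8] turn [-53.7  -0.    0. ] rows 8.0
```

Request:
send_rows(
  series=[
    [10,-30,60,0,0,0,0],
    [20,-55,120,0,0,0,0],
    [30,-80,180,0,0,0,0],
    [40,-105,238,0,0,0,0],
    [50,-122,282,0,0,0,0],
  ],
  grip_force=40,
)

```text
clock: 0.98
eef_pos: [441.8, 300.0, 181.4]
orientation: [0.692, 0.146, 0.692, -0.145]
force: [0.2, 0.8, -0.7]
finger_gap: 85.5
```

Request:
send_rows(
  series=[
    [10,-17,45,0,0,0,0],
    [20,-34,90,0,0,0,0],
    [35,-55,130,0,0,0,0],
    [51,-73,169,0,0,0,0],
    [51,-73,169,0,0,0,0],
  ],
)

```text
clock: 1.6
eef_pos: [567.2, 164.0, 128.9]
orientation: [0.691, 0.146, 0.692, -0.147]
force: [-0.3, 0.2, -0.8]
finger_gap: 85.4
```

Run:
```python
from h import *
go((565.5,166.5,60,66.3),(565.5,166.5,14,66.3))
c=read_camera("wrist"); cv2.imwrite("pics/w1.png",c["frame"])
```

```text
clk 1.6 tcp [567.2 164.  128.9] yaw 66.1 down [-0.001 -0.001 -1.   ] gap 85.4 F [-0.3  0.2 -0.8] q6 -0.94
shift [68.9  1.7 -2.5] turn [-0.2 -0.   0.1] rows 1.1
shift [114.9   1.7  -2.4] turn [-0.2 -0.   0.1] rows 1.8
```

View pics/w1.png

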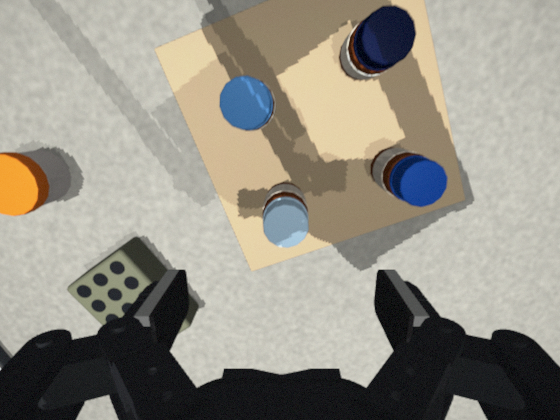

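The wrist view puts the palest cap at (285,222), between the fingers, with the block at (130,290) on the left finger's side. I'll check both in world coordinates.

```bash
cat >> h.py <<'E'
def wcam():
    s,R=rot(); c=read_camera("wrist"); M=c["mount"]
    Rw=R.as_matrix(); A=Rw@M[:3,:3]; b=Rw@M[:3,3]+s["eef_pos"]  # cam->world
    c["R"]=A.T; c["t"]=-A.T@b; return c
E
python3 - <<'E'
from h import *
c=wcam(); P=cloud(c)
for n,(x,y) in dict(s1=(565.5,166.5),s2=(484.7,175.8),s3=(575,258.5),s4=(485.2,265)).items():
    d=np.hypot(P[...,0]-x,P[...,1]-y); m=(d<28)&(P[...,2]>66)&(P[...,2]<78)&(c["range_z"]>0); q=P[m]
    if len(q): print(n,m.sum(),q.mean(0).round(1),((q.min(0)+q.max(0))/2).round(1),(q.max(0)-q.min(0)).round(1))
m=(P[...,2]>25)&(P[...,2]<45)&(P[...,0]>460)&(P[...,1]<120)&(P[...,1]>-20); q=P[m]
cc=read_camera("scene"); Q=cloud(cc); m=(Q[...,2]>28)&(Q[...,2]<45)&(Q[...,0]>495)&(Q[...,1]<135)&(Q[...,1]>-40)&(Q[...,0]<700); q=Q[m][:,:2]
print("block",cv2.minAreaRect(q.astype(np.float32)),q.min(0),q.max(0))
E
```

```text
s1 1556 [564.  167.7  69.7] [564.7 167.5  68.8] [30.4 30.3  5.5]
s2 2128 [483.8 176.6  69.6] [483.9 176.3  69. ] [30.5 30.3  5.8]
s3 1786 [573.1 258.7  69.6] [573.7 258.9  68.8] [30.7 30.1  5.6]
s4 2585 [484.3 265.   69.6] [484.6 265.4  69.1] [30.4 30.3  6.1]
block ((591.5371704101562, 9.457698822021484), (90.80168151855469, 65.71443939208984), 11.422703742980957) [541.77809312 -29.92979678] [640.67811915  48.44874029]
```

Request:
send_rows(
  series=[
    [10,2,-3.5,0,0,0,0],
    [50,2,-3.5,0,0,0,0],
    [90,2,-3.5,0,0,0,0],
    [115,2,-3.5,0,0,0,0],
    [115,2,-3.5,0,0,0,0],
  ],
)

```text
clock: 2.38
eef_pos: [560.5, 170.5, 13.3]
orientation: [0.69, 0.144, 0.694, -0.145]
force: [-0.3, 0.2, 0.4]
finger_gap: 85.3
```

Request:
send_rows(
  series=[
    [0,0,0,0,0,0,150],
    [0,0,0,0,0,0,180],
    [0,0,0,0,0,0,200],
    [0,0,0,0,0,0,220],
    [0,0,0,0,0,0,220],
  ],
)

```text
clock: 3.0
eef_pos: [564.2, 170.0, 16.7]
orientation: [0.693, 0.146, 0.691, -0.145]
force: [-1.3, 0.1, 6.6]
finger_gap: 33.1
```

Run:
```python
from h import *
go((564.8,167.2,124,66.3))
c=wcam(); cv2.imwrite("pics/w2.png",c["frame"])
```

```text
clk 3.0 tcp [564.2 170.   16.7] yaw 66.3 down [ 0.002  0.001 -1.   ] gap 33.1 F [-1.3  0.1  6.6] q6 -0.94
shift [-107.3   -2.1    1.9] turn [-0.   0.1 -0.1] rows 1.7
```

View pics/w2.png

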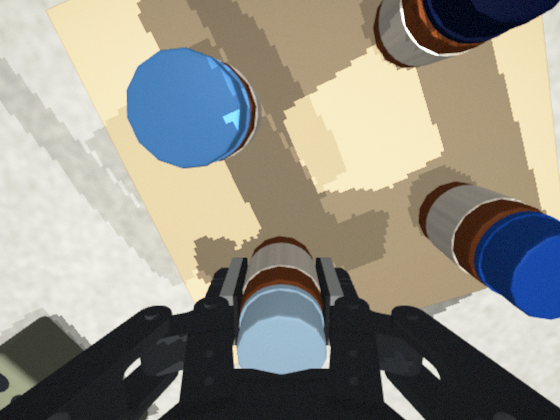

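The bottle sits between the pads with a gap of 33 mm, as expected for the 34 mm body. Lifting.

Request:
send_rows(
  series=[
    [-8,0,0,0,0,0,220],
    [-25,0,0,0,0,0,220],
    [-60,0,0,0,0,0,220],
    [-100,0,0,0,0,0,220],
    [-110,0,0,0,0,0,220],
  ],
)

```text
clock: 3.68
eef_pos: [565.5, 170.3, 129.1]
orientation: [0.694, 0.146, 0.69, -0.144]
force: [1.4, -0.2, -1.0]
finger_gap: 33.3
```

Run:
```python
from h import *
go((425.7,-196.5,124,90),(495,-15,124,78))
c=wcam(); cv2.imwrite("pics/w3.png",c["frame"])
s=read_camera("side"); cv2.imwrite("pics/s3.png",s["frame"])
go((425.7,-196.5,124,90))
```

```text
clk 3.67 tcp [565.5 170.3 129.1] yaw 66.3 down [ 0.006  0.001 -1.   ] gap 33.3 F [ 1.4 -0.2 -1. ] q6 -0.94
shift [   3.6 -392.1   19.5] turn [-23.7   0.3  -0.2] rows 6.3
shift [   4.3 -198.     9.9] turn [-11.7   0.3  -0.2] rows 3.2
clk 3.77 tcp [564.2 170.  127.1] yaw 66.3 down [ 0.003  0.001 -1.   ] gap 32.6 F [-0.2 -0.3 -1.5] q6 -0.94
shift [   2.3 -391.3   20.5] turn [-23.7   0.2  -0.1] rows 6.3
```

View pics/w3.png

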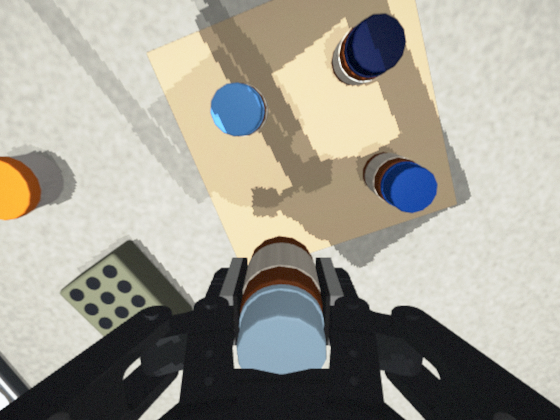

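View pics/s3.png

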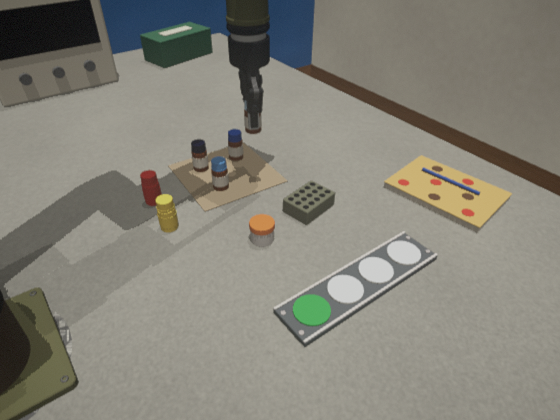

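Lifted and upright in the hand. Next: the bottle's offset in the tool frame, and a settled pose reading.

```bash
cat >> h.py <<'E'
def inhand():
    c=read_camera("wrist"); h,w=c["range_z"].shape; v,u=np.mgrid[:h,:w]; Z=c["range_z"]; K=c["K"]
    P=np.stack([(u-K[0,2])*Z/K[0,0],(v-K[1,2])*Z/K[1,1],Z],-1)@c["mount"][:3,:3].T+c["mount"][:3,3]
    hsv=cv2.cvtColor(c["frame"],cv2.COLOR_BGR2HSV)
    m=(Z>0)&(abs(P[...,1])<22)&(abs(P[...,2])<25)&(P[...,0]>-75)&(P[...,0]<-30)&(u>230)&(u<332)
    return P,m,c
E
python3 - <<'E'
from h import *
P,m,c=inhand(); q=P[m]
print(m.sum(),"x pct",np.percentile(q[:,0],[1,5,25,50,75,95]).round(1))
top=q[q[:,0]<np.percentile(q[:,0],2)+4]; print("top ext y",top[:,1].min(),top[:,1].max(),"z",top[:,2].min(),top[:,2].max(), "x",np.median(top[:,0]))
sd=P[(abs(P[...,1])<14)&(P[...,2]<20)&(P[...,2]>-25)&(P[...,0]>-48)&(P[...,0]<-38)]
if len(sd)>20: print("cap side fit",[x.round(1) for x in kasa(sd[:,1:])],len(sd))
for i in range(4):
    read_camera("side"); go()
E
```

```text
9017 x pct [-74.5 -73.1 -53.2 -52.4 -39.8 -31.8]
top ext y -13.9813248945165 12.61333802109295 z -17.303680859718128 -8.33049519494304 x -73.36091274297307
cap side fit [array([-0.5,  1.6]), np.float64(15.0)] 1208
clk 3.88 tcp [562.5 169.6 124.6] yaw 66.3 down [-0.002 -0.    -1.   ] gap 33.2 F [-0.5 -0.4 -1.7] q6 -0.94
clk 3.92 tcp [562.1 169.5 124. ] yaw 66.3 down [-0.003 -0.001 -1.   ] gap 32.9 F [ 0.   0.1 -1.5] q6 -0.94
clk 3.98 tcp [562.1 169.5 123.7] yaw 66.3 down [-0.003 -0.001 -1.   ] gap 32.8 F [-0.5  0.7 -1. ] q6 -0.94
clk 4.03 tcp [562.2 169.5 123.7] yaw 66.3 down [-0.003 -0.001 -1.   ] gap 33.1 F [-1.1  0.5 -2.1] q6 -0.94
```

Run:
```python
from h import *
go((424,-196,124,90))
```

```text
clk 4.03 tcp [562.2 169.5 123.7] yaw 66.3 down [-0.003 -0.001 -1.   ] gap 33.1 F [-1.1  0.5 -2.1] q6 -0.94
shift [   0.4 -390.3   20.4] turn [-23.7  -0.2   0.1] rows 6.3
```

Request:
send_rows(
  series=[
    [0,-20,1,0,0,0,220],
    [0,-60,3,0,0,0,220],
    [0,-110,6,0,0,0,220],
    [0,-160,8,0,0,0,220],
    [0,-205,10,0,0,0,220],
  ],
)

```text
clock: 4.65
eef_pos: [488.0, -24.1, 124.7]
orientation: [0.691, 0.145, 0.693, -0.146]
force: [0.8, -0.4, -0.6]
finger_gap: 33.0
```

Request:
send_rows(
  series=[
    [0,-45,2,-4,0,0,220],
    [0,-90,5,-9,0,0,220],
    [0,-130,7,-14,0,0,220],
    [0,-165,9,-19,0,0,220],
    [0,-185,10.4,-23.7,0,0,220],
  ],
)

```text
clock: 5.28
eef_pos: [423.1, -197.3, 124.8]
orientation: [0.707, -0.0, 0.708, 0.0]
force: [1.2, -0.4, -1.2]
finger_gap: 33.2
```

Request:
send_rows(
  series=[
    [15,0,0,0,0,0,220],
    [40,0,0,0,0,0,220],
    [65,0,0,0,0,0,220],
    [80,0,0,0,0,0,220],
    [80,0,0,0,0,0,220],
  ],
)

```text
clock: 5.9
eef_pos: [423.0, -195.1, 44.0]
orientation: [0.706, 0.001, 0.708, 0.0]
force: [-0.3, -0.1, -1.1]
finger_gap: 33.3
```

Run:
```python
from h import *
for i in range(8): a=read_camera("side")
cv2.imwrite("pics/s4.png",a["frame"]); 
go((424,-196,34,90))
c=wcam(); cv2.imwrite("pics/w4.png",c["frame"])
b=read_camera("scene"); cv2.imwrite("pics/c4.png",b["frame"][200:400,80:340].repeat(2,0).repeat(2,1))
go((424,-196,34,90))
```

```text
clk 6.3 tcp [ 425.6 -195.7   45.9] yaw 90.0 down [ 0.001 -0.001 -1.   ] gap 33.3 F [ 0.7  0.1 -1.4] q6 -2.09
shift [11.9 -0.3 -1.6] turn [-0.   0.1  0. ] rows 0.2
clk 6.4 tcp [ 425.5 -195.6   45.7] yaw 90.0 down [ 0.001 -0.    -1.   ] gap 32.8 F [-0.7  0.1 -1.3] q6 -2.09
shift [11.7 -0.4 -1.5] turn [0. 0. 0.] rows 0.2
```

View pics/w4.png

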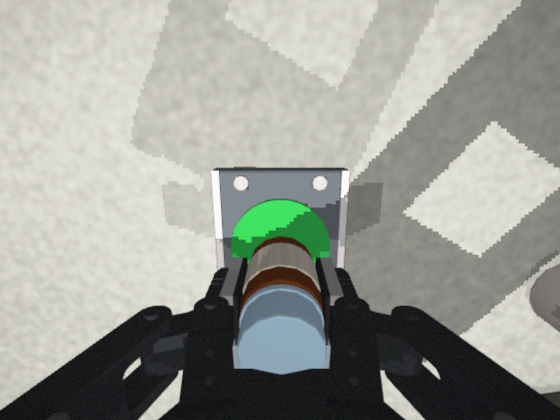

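View pics/s4.png

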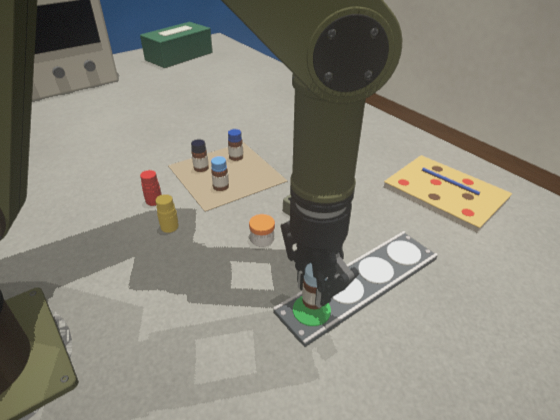

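View pics/c4.png

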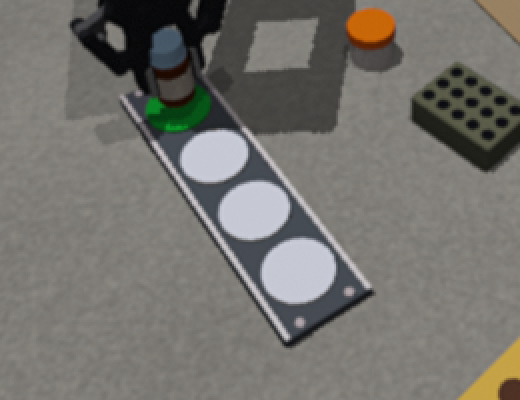

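The bottle hangs upright over the green disc: wrist view cap at (283,330), visible green arc at (280,215). I'll check the disc centre from that arc.

```bash
cat >> h.py <<'E'
def discfit(c,m,z=15,rows=None):
    cs,_=cv2.findContours(m.astype(np.uint8),cv2.RETR_EXTERNAL,cv2.CHAIN_APPROX_NONE)
    k=max(cs,key=cv2.contourArea)[:,0]
    if rows: k=k[(k[:,1]>=rows[0])&(k[:,1]<=rows[1])]
    p=np.array([ray(c,u,v,z)[:2] for u,v in k]); return kasa(p)
E
python3 - <<'E'
from h import *
c=wcam(); hsv=cv2.cvtColor(c["frame"],cv2.COLOR_BGR2HSV)
m=(hsv[...,0]>45)&(hsv[...,0]<80)&(hsv[...,1]>120)
m[:, :]=m
print(discfit(c,m,15,(150,245)))
P,mm,_=inhand()
sd=P[(abs(P[...,1])<14)&(P[...,2]<20)&(P[...,2]>-25)&(P[...,0]>-48)&(P[...,0]<-38)]
print(kasa(sd[:,1:])); go((424,-196,34,90))
E
```

```text
(array([ 414.00276455, -197.25619854]), np.float64(20.404230585624003))
(array([-0.6530264 ,  1.40970469]), np.float64(15.029604638233316))
clk 6.5 tcp [ 425.3 -195.5   45.5] yaw 90.0 down [ 0. -0. -1.] gap 33.2 F [-0.4 -0.3 -1.7] q6 -2.09
shift [11.5 -0.5 -1.3] turn [-0.  0.  0.] rows 0.2
```

Run:
```python
from h import *
c=wcam(); hsv=cv2.cvtColor(c["frame"],cv2.COLOR_BGR2HSV)
m=(hsv[...,0]>45)&(hsv[...,0]<80)&(hsv[...,1]>120)
for r in ((190,225),(190,232),(190,236)): print(discfit(c,m,15,r))
ys,xs=np.where(m); i=ys.argmin(); print("far edge",ray(c,np.median(xs[ys==ys.min()]),ys.min(),15))
```

```text
(array([ 423.746126  , -197.15796197]), np.float64(28.15146212039086))
(array([ 423.73174337, -197.14851215]), np.float64(28.137989587142158))
(array([ 416.2344934 , -197.19433347]), np.float64(22.07764621652301))
far edge [ 395.80177073 -197.49848361   15.        ]
```

Request:
send_rows(
  series=[
    [4,-0.5,-1,0,0,0,220],
    [8,-0.7,-1.8,0,0,0,220],
    [11,-0.7,-1.8,0,0,0,220],
    [12,-0.7,-1.8,0,0,0,220],
    [12,-0.7,-1.8,0,0,0,220],
  ],
)

```text
clock: 7.18
eef_pos: [423.4, -196.2, 33.2]
orientation: [0.707, 0.0, 0.707, -0.0]
force: [0.2, -0.3, -1.5]
finger_gap: 33.1
```

Request:
send_rows(
  series=[
    [0,0,0,0,0,0,220],
    [0.5,0,0,0,0,0,220],
    [1,0,0,0,0,0,220],
    [1.5,0,0,0,0,0,220],
    [2,0,0,0,0,0,220],
  ],
)

```text
clock: 7.8
eef_pos: [423.4, -196.2, 31.3]
orientation: [0.707, 0.0, 0.707, -0.0]
force: [-0.4, 0.2, -0.8]
finger_gap: 32.9
```

Request:
send_rows(
  series=[
    [0.5,0,0,0,0,0,220],
    [1,0,0,0,0,0,220],
    [1.5,0,0,0,0,0,220],
    [2,0,0,0,0,0,220],
    [2,0,0,0,0,0,220],
  ],
)

```text
clock: 8.43
eef_pos: [423.4, -196.2, 29.3]
orientation: [0.707, 0.0, 0.707, -0.0]
force: [-0.4, -0.5, -1.0]
finger_gap: 33.0
```

Request:
send_rows(
  series=[
    [0.4,0,0,0,0,0,220],
    [0.8,0,0,0,0,0,220],
    [1.2,0,0,0,0,0,220],
    [1.2,0,0,0,0,0,220],
  ],
)

```text
clock: 8.93
eef_pos: [423.4, -196.2, 28.7]
orientation: [0.707, -0.0, 0.707, -0.0]
force: [-2.7, 0.0, 6.6]
finger_gap: 33.1
```

Contact at TCP z = 28.7 (+6.6 N). Releasing.

Request:
send_rows(
  series=[
    [0,0,0,0,0,0,140],
    [0,0,0,0,0,0,120],
    [0,0,0,0,0,0,80],
    [0,0,0,0,0,0,60],
    [0,0,0,0,0,0,60],
  ],
)

```text
clock: 9.55
eef_pos: [423.4, -196.2, 28.0]
orientation: [0.707, 0.0, 0.707, -0.0]
force: [0.0, 0.0, 0.8]
finger_gap: 65.3
```

Request:
send_rows(
  series=[
    [-5,0,0,0,0,0,60],
    [-25,0,0,0,0,0,60],
    [-55,0,0,0,0,0,30],
    [-90,0,0,0,0,0,0],
    [-97,0,0,0,0,0,0],
  ],
)

```text
clock: 10.18
eef_pos: [424.9, -197.0, 127.5]
orientation: [0.709, -0.001, 0.706, -0.001]
force: [-0.3, -0.3, -0.1]
finger_gap: 85.2
```

```bash
cat >> h.py <<'E'
def check(x,y,zt=83,save=None):
    c=wcam(); P=cloud(c); d=np.hypot(P[...,0]-x,P[...,1]-y); m=(d<28)&(P[...,2]>zt-6)&(P[...,2]<zt+7)&(c["range_z"]>0); q=P[m]
    if len(q): print("wrist cap",m.sum(),((q.min(0)+q.max(0))/2).round(1),(q.max(0)-q.min(0)).round(1))
    if save: cv2.imwrite(save,c["frame"])
    for n in("scene","side"):
        c=read_camera(n); P=cloud(c); d=np.hypot(P[...,0]-x,P[...,1]-y); m=(d<28)&(P[...,2]>zt-18)&(P[...,2]<zt-7); q=P[m][:,:2]
        if len(q)>8: print(n,"cap side fit",*[v.round(1) for v in kasa(q)],len(q))
        if save: cv2.imwrite(save.replace(".png",n+".png"),c["frame"])
E
python3 - <<'E'
from h import *
check(425,-197,83,"pics/p1.png"); go((484.2,176.2,125,90))
E
```

```text
wrist cap 1774 [ 424.4 -196.9   80.2] [30.6 30.4  6.4]
scene cap side fit [ 425.5 -196.8] 15.0 87
side cap side fit [ 425.5 -196.6] 15.0 120
clk 10.32 tcp [ 423.2 -196.1  125. ] yaw 90.0 down [ 0. -0. -1.] gap 85.3 F [ 0.5  0.7 -0. ] q6 -2.1
shift [ -0.  372.3  61. ] turn [-0.  0.  0.] rows 6.0
```

View pics/p1.png

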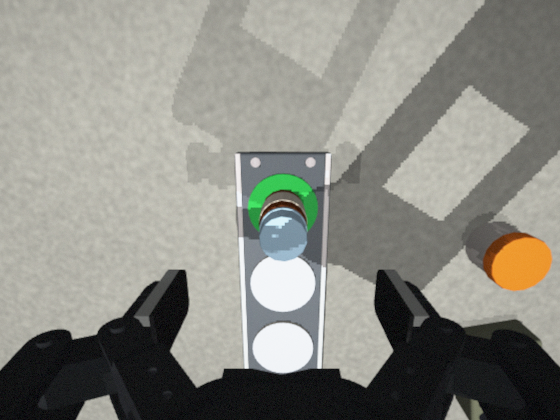

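s1 stands at (425.3,-196.8), inside the green disc. Next is s2 at (484.2,176.2).

Request:
send_rows(
  series=[
    [0,25,4,0,0,0,0],
    [0,70,11,0,0,0,0],
    [0,120,20,0,0,0,0],
    [0,170,28,0,0,0,0],
    [0,220,36,0,0,0,0],
  ],
)

```text
clock: 10.95
eef_pos: [458.4, 25.4, 123.6]
orientation: [0.706, 0.0, 0.708, -0.0]
force: [1.6, 0.4, 0.0]
finger_gap: 85.1
```

Request:
send_rows(
  series=[
    [0,50,8,0,0,0,0],
    [0,95,15,0,0,0,0],
    [0,130,21,0,0,0,0],
    [0,148,24,0,0,0,0],
    [0,152.5,25,0,0,0,0],
  ],
)

```text
clock: 11.58
eef_pos: [483.9, 176.6, 124.1]
orientation: [0.706, -0.001, 0.708, 0.0]
force: [0.7, 0.4, 1.2]
finger_gap: 85.2
```

Request:
send_rows(
  series=[
    [15,0,0,0,0,0,0],
    [40,0,0,0,0,0,0],
    [45,0,0,0,0,0,0],
    [45,0,0,0,0,0,0],
    [45,0,0,0,0,0,0],
  ],
)

```text
clock: 12.2
eef_pos: [485.0, 176.0, 80.6]
orientation: [0.707, 0.0, 0.707, -0.0]
force: [-0.2, -0.3, -0.0]
finger_gap: 85.1
```

Run:
```python
from h import *
check(484.2,176.2,71,"pics/a2.png"); check(484.2,176.2,71); go((484.2,176.2,14,90))
```

```text
wrist cap 2526 [483.8 176.5  68.4] [31.  30.   6.9]
scene cap side fit [484.9 175.3] 14.6 78
side cap side fit [484.5 176.7] 14.9 68
wrist cap 2521 [483.4 176.2  68.4] [30.5 30.1  6.8]
scene cap side fit [484.5 175.8] 15.0 72
side cap side fit [484.1 176.1] 14.6 71
clk 12.5 tcp [484.7 176.4  80.6] yaw 90.0 down [ 0.001  0.    -1.   ] gap 85.6 F [ 0.7 -0.2  0.6] q6 -1.3
shift [66.6 -0.3 -0.6] turn [-0.   0.1 -0. ] rows 1.1
```

View pics/a2.png

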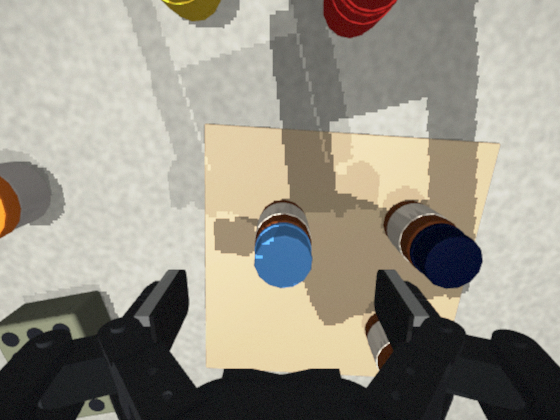

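The sky-blue cap at (283,255) is centred, and navy at (446,255) is clear of the right finger. Descending with a narrower opening.

Request:
send_rows(
  series=[
    [10,0,-0.5,0,0,0,50],
    [35,-0.3,-0.8,0,0,0,50],
    [58,-0.3,-0.8,0,0,0,50],
    [66,-0.3,-0.8,0,0,0,50],
    [66,-0.3,-0.8,0,0,0,50],
  ],
)

```text
clock: 13.12
eef_pos: [483.2, 175.9, 13.4]
orientation: [0.707, -0.0, 0.708, -0.0]
force: [0.1, -1.0, 0.4]
finger_gap: 68.7
```

Request:
send_rows(
  series=[
    [0,0,0,0,0,0,50],
    [0,0,0,0,0,0,120],
    [0,0,0,0,0,0,150],
    [0,0,0,0,0,0,180],
    [0,0,0,0,0,0,220],
  ],
)

```text
clock: 13.75
eef_pos: [484.1, 176.2, 14.8]
orientation: [0.708, 0.0, 0.707, 0.0]
force: [-1.3, -0.3, 6.3]
finger_gap: 33.1
```

Request:
send_rows(
  series=[
    [0,0,0,0,0,0,220],
    [0,0,0,0,0,0,220],
    [-8,0,0,0,0,0,220],
    [-25,0,0,0,0,0,220],
    [-55,0,0,0,0,0,220],
  ],
)

```text
clock: 14.38
eef_pos: [482.5, 175.7, 68.9]
orientation: [0.706, -0.0, 0.708, -0.0]
force: [0.3, -0.2, -0.1]
finger_gap: 32.8
```

Request:
send_rows(
  series=[
    [-25,0,0,0,0,0,220],
    [-45,0,0,0,0,0,220],
    [-55,0,0,0,0,0,220],
    [-55,0,0,0,0,0,220],
    [-55,0,0,0,0,0,220],
  ],
)

```text
clock: 15.0
eef_pos: [483.0, 175.8, 123.4]
orientation: [0.707, -0.0, 0.708, -0.0]
force: [-0.2, -0.0, -0.2]
finger_gap: 33.0
```

```bash
cat >> h.py <<'E'
def hand(save=None):
    P,mm,c=inhand()
    sd=P[(abs(P[...,1])<14)&(P[...,2]<20)&(P[...,2]>-25)&(P[...,0]>-48)&(P[...,0]<-38)]
    tp=P[(abs(P[...,1])<8)&(abs(P[...,2])<8)&(P[...,0]>-62)&(P[...,0]<-45)]
    print("hand y,z",kasa(sd[:,1:]),"top x",np.median(tp[:,0]) if len(tp) else None)
    if save: cv2.imwrite(save,c["frame"])
E
python3 - <<'E'
from h import *
hand("pics/h2.png"); hand(); go((495.5-1.5,-196.4+.5,124,90))
E
```

```text
hand y,z (array([-0.67520174, -0.53901086]), np.float64(15.021635064636692)) top x -54.946365499218686
hand y,z (array([-0.63797351, -0.53674187]), np.float64(15.00076855600968)) top x -54.959896928526504
clk 15.1 tcp [483.  175.8 123.2] yaw 90.0 down [-0.002 -0.001 -1.   ] gap 33.1 F [-0.8  1.3 -1.3] q6 -1.3
shift [  -0.7 -371.7   11.1] turn [-0.  -0.1  0. ] rows 6.0
```

View pics/h2.png

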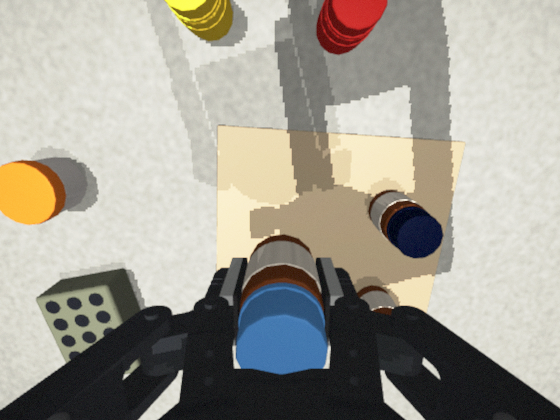

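Request:
send_rows(
  series=[
    [0,-20,1,0,0,0,220],
    [0,-65,3,0,0,0,220],
    [0,-115,4,0,0,0,220],
    [0,-165,6,0,0,0,220],
    [0,-215,8,0,0,0,220],
  ],
)

```text
clock: 15.72
eef_pos: [491.2, -40.4, 123.4]
orientation: [0.707, 0.0, 0.707, 0.0]
force: [0.7, -0.6, -0.1]
finger_gap: 32.7
```

Request:
send_rows(
  series=[
    [0,-50,2,0,0,0,220],
    [0,-95,3,0,0,0,220],
    [0,-130,4,0,0,0,220],
    [0,-150,5,0,0,0,220],
    [0,-156.7,5,0,0,0,220],
  ],
)

```text
clock: 16.35
eef_pos: [496.5, -196.3, 123.6]
orientation: [0.707, 0.001, 0.707, -0.0]
force: [0.6, -0.2, -1.4]
finger_gap: 32.9
```

Request:
send_rows(
  series=[
    [15,0,0,0,0,0,220],
    [40,0,0,0,0,0,220],
    [65,0,0,0,0,0,220],
    [80,0,0,0,0,0,220],
    [83,0,0,0,0,0,220],
  ],
)

```text
clock: 16.98
eef_pos: [495.6, -194.3, 39.7]
orientation: [0.706, 0.0, 0.708, 0.001]
force: [0.5, -0.0, -0.3]
finger_gap: 33.1
```

Run:
```python
from h import *
for i in range(8): a=read_camera("scene")
cv2.imwrite("pics/c5.png",a["frame"][180:400,60:340].repeat(2,0).repeat(2,1))
hand("pics/h3.png"); c=wcam(); hsv=cv2.cvtColor(c["frame"],cv2.COLOR_BGR2HSV)
m=(hsv[...,2]>200)&(hsv[...,1]<40)
m[:180]=0;m[:,:200]=0;m[:,350:]=0
ys,xs=np.where(m); print(ys.min(),ys.max())
go((496,-195.9,31,90))
```

```text
hand y,z (array([-0.66109444, -0.53053163]), np.float64(15.03498409358777)) top x -54.95530410985446
180 260
clk 17.48 tcp [ 496.9 -195.9   41.6] yaw 90.0 down [ 0.001 -0.    -1.   ] gap 33.2 F [ 0.8  0.7 -0.7] q6 -2.03
shift [10.6 -0.  -0.9] turn [-0.   0.1  0. ] rows 0.2
```

View pics/h3.png

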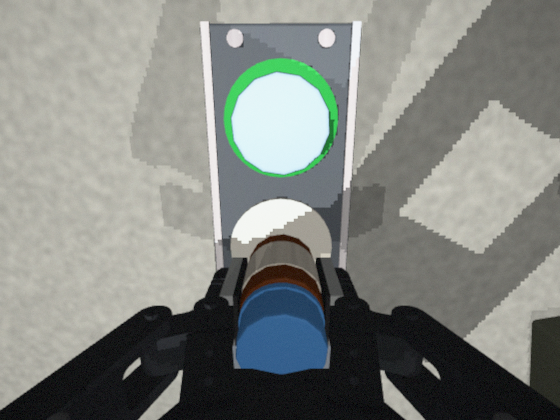

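View pics/c5.png

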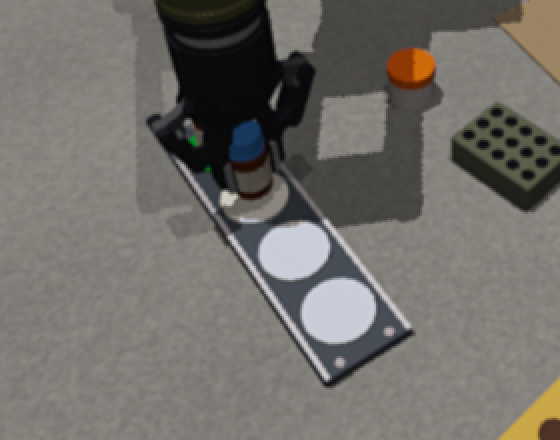

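The sky bottle hangs over the disc next to the green one, and s1 is undisturbed. Setting it down.

Request:
send_rows(
  series=[
    [4,0,-0.5,0,0,0,220],
    [8,0,-0.8,0,0,0,220],
    [10,0,-0.8,0,0,0,220],
    [11,0,-0.8,0,0,0,220],
    [11.5,0,-0.8,0,0,0,220],
  ],
)

```text
clock: 18.1
eef_pos: [495.9, -195.7, 29.5]
orientation: [0.707, 0.0, 0.707, -0.0]
force: [-0.1, -0.4, -0.5]
finger_gap: 33.2
```

Request:
send_rows(
  series=[
    [0.5,0,0,0,0,0,220],
    [1,0,0,0,0,0,220],
    [1.5,0,0,0,0,0,220],
    [2,0,0,0,0,0,220],
    [2,0,0,0,0,0,220],
  ],
)

```text
clock: 18.73
eef_pos: [495.8, -195.7, 27.6]
orientation: [0.707, 0.0, 0.707, -0.0]
force: [0.3, -0.4, -0.4]
finger_gap: 33.2
```

Request:
send_rows(
  series=[
    [0.4,0,0,0,0,0,220],
    [0.8,0,0,0,0,0,220],
    [1.2,0,0,0,0,0,220],
    [1.2,0,0,0,0,0,220],
  ],
)

```text
clock: 19.23
eef_pos: [495.8, -195.7, 26.8]
orientation: [0.707, -0.0, 0.707, -0.0]
force: [-1.2, 0.2, 4.6]
finger_gap: 33.0
```

Contact at z = 26.8 (+4.6 N), as predicted. Releasing.

Request:
send_rows(
  series=[
    [0,0,0,0,0,0,140],
    [0,0,0,0,0,0,120],
    [0,0,0,0,0,0,80],
    [0,0,0,0,0,0,60],
    [0,0,0,0,0,0,60],
  ],
)

```text
clock: 19.85
eef_pos: [495.8, -195.7, 26.3]
orientation: [0.707, 0.0, 0.707, -0.0]
force: [0.9, 0.1, -0.5]
finger_gap: 65.1
```

Request:
send_rows(
  series=[
    [-5,0,0,0,0,0,60],
    [-25,0,0,0,0,0,60],
    [-55,0,0,0,0,0,30],
    [-90,0,0,0,0,0,0],
    [-98,0,0,0,0,0,0],
  ],
)

```text
clock: 20.48
eef_pos: [497.5, -196.4, 127.0]
orientation: [0.709, -0.001, 0.705, -0.001]
force: [-0.3, 0.1, -0.2]
finger_gap: 85.7
```

Run:
```python
from h import *
for i in range(3): read_camera("side")
check(495.5,-196.5,83,"pics/p2.png"); check(425.5,-196.8,83);go((574,258.7,125,90))
```

```text
wrist cap 1821 [ 495.4 -196.3   80.5] [30.6 30.5  6.9]
scene cap side fit [ 496.  -196.4] 15.3 97
side cap side fit [ 496.2 -195.7] 15.1 120
wrist cap 2449 [ 425.  -197.1   81.6] [30.6 30.1  5.4]
scene cap side fit [ 425.6 -196.9] 15.0 97
side cap side fit [ 425.6 -196.6] 15.0 121
clk 20.93 tcp [ 495.2 -195.4  123.3] yaw 90.0 down [-0.002  0.001 -1.   ] gap 85.3 F [-0.4 -0.1  0.4] q6 -2.03
shift [ -1.4 454.1  78.7] turn [-0.  -0.1 -0.1] rows 7.4
```

View pics/p2.png

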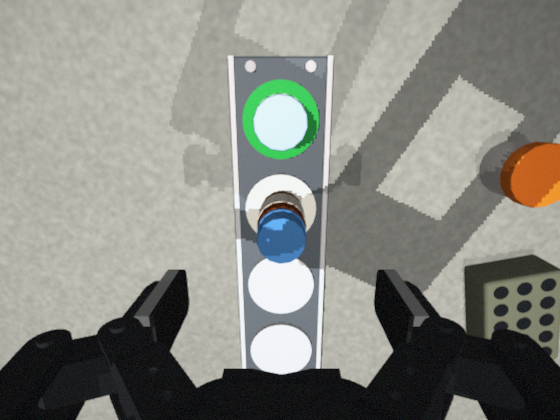

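s2 stands at (495.8,-196.2), on its disc. Now s3 at (574.3,258.7).

Request:
send_rows(
  series=[
    [0,25,4,0,0,0,0],
    [0,75,13,0,0,0,0],
    [0,130,23,0,0,0,0],
    [0,185,32,0,0,0,0],
    [0,240,42,0,0,0,0],
  ],
)

```text
clock: 21.55
eef_pos: [537.8, 46.0, 123.9]
orientation: [0.707, 0.0, 0.707, -0.0]
force: [0.9, -0.2, 0.3]
finger_gap: 85.1
```

Request:
send_rows(
  series=[
    [0,55,10,0,0,0,0],
    [0,110,19,0,0,0,0],
    [0,160,28,0,0,0,0],
    [0,195,34,0,0,0,0],
    [0,214,37,0,0,0,0],
  ],
)

```text
clock: 22.18
eef_pos: [574.8, 260.1, 123.6]
orientation: [0.707, -0.001, 0.707, 0.001]
force: [-0.2, 0.5, -0.1]
finger_gap: 85.4
```

Request:
send_rows(
  series=[
    [15,0,0,0,0,0,0],
    [40,0,0,0,0,0,0],
    [45,0,0,0,0,0,50],
    [45,0,0,0,0,0,50],
    [45,0,0,0,0,0,50],
  ],
)

```text
clock: 22.8
eef_pos: [575.5, 257.8, 80.1]
orientation: [0.708, 0.0, 0.707, -0.0]
force: [0.8, -0.2, 0.3]
finger_gap: 68.7
```

Run:
```python
from h import *
for i in range(4): read_camera("side")
check(574,258.7,71,"pics/a3.png"); go((574,258.7,14,90))
```

```text
wrist cap 2528 [573.7 259.1  68.4] [30.8 30.6  6.7]
scene cap side fit [575.1 258.1] 14.3 75
side cap side fit [574.  259.1] 14.4 59
clk 23.15 tcp [575.1 258.4  79.8] yaw 90.0 down [ 0.001  0.    -1.   ] gap 68.6 F [-0.3 -0.5  1.1] q6 -1.22
shift [65.8  0.3 -1.1] turn [ 0.  0. -0.] rows 1.1
```

View pics/a3.png

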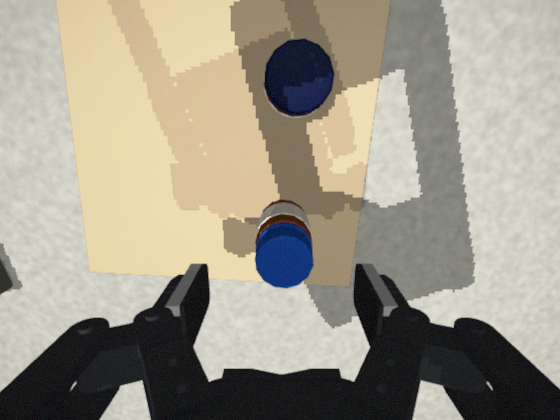

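The mid-blue cap at (285,255) is centred; navy is at (298,77), well off. Grasping.

Request:
send_rows(
  series=[
    [10,0,-0.5,0,0,0,50],
    [35,0.4,-1,0,0,0,50],
    [58,0.4,-1,0,0,0,50],
    [65.5,0.4,-1,0,0,0,50],
    [65.5,0.4,-1,0,0,0,50],
  ],
)

```text
clock: 23.78
eef_pos: [573.4, 258.6, 13.1]
orientation: [0.707, -0.0, 0.708, -0.0]
force: [-0.2, -0.0, -0.1]
finger_gap: 68.6
```

Request:
send_rows(
  series=[
    [0,0,0,0,0,0,50],
    [0,0,0,0,0,0,120],
    [0,0,0,0,0,0,150],
    [0,0,0,0,0,0,180],
    [0,0,0,0,0,0,220],
  ],
)

```text
clock: 24.4
eef_pos: [574.4, 259.0, 14.8]
orientation: [0.708, 0.0, 0.707, 0.0]
force: [-0.8, 0.6, 5.3]
finger_gap: 33.2
```

Request:
send_rows(
  series=[
    [0,0,0,0,0,0,220],
    [0,0,0,0,0,0,220],
    [-8,0,0,0,0,0,220],
    [-25,0,0,0,0,0,220],
    [-55,0,0,0,0,0,220],
  ],
)

```text
clock: 25.02
eef_pos: [572.9, 258.3, 68.9]
orientation: [0.706, -0.0, 0.708, -0.0]
force: [0.5, -0.3, -1.1]
finger_gap: 33.2
```

Request:
send_rows(
  series=[
    [-25,0,0,0,0,0,220],
    [-45,0,0,0,0,0,220],
    [-55,0,0,0,0,0,220],
    [-55,0,0,0,0,0,220],
    [-55,0,0,0,0,0,220],
  ],
)

```text
clock: 25.65
eef_pos: [573.2, 258.4, 123.1]
orientation: [0.707, -0.0, 0.708, -0.0]
force: [-0.1, 0.7, -1.1]
finger_gap: 33.1
```

Run:
```python
from h import *
for i in range(3): read_camera("side")
hand("pics/h4.png"); go((565.5,-195.8,124,90))
```

```text
hand y,z (array([-0.61029657, -0.73322034]), np.float64(14.951455451101447)) top x -55.02022662830516
clk 25.85 tcp [573.4 258.5 123. ] yaw 90.0 down [-0.002 -0.001 -1.   ] gap 33.3 F [ 0.7  0.6 -0.6] q6 -1.21
shift [  -0.7 -454.3   -7.8] turn [-0.  -0.1  0. ] rows 7.3
```

View pics/h4.png

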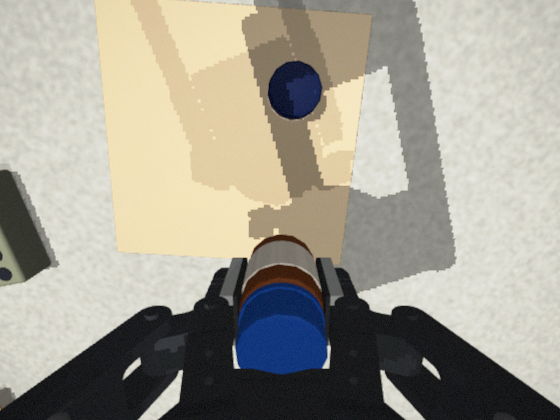

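Request:
send_rows(
  series=[
    [0,-25,0,0,0,0,220],
    [0,-75,-1,0,0,0,220],
    [0,-130,-2,0,0,0,220],
    [0,-185,-3,0,0,0,220],
    [0,-240,-4,0,0,0,220],
  ],
)

```text
clock: 26.48
eef_pos: [569.6, 17.1, 123.5]
orientation: [0.707, -0.0, 0.707, 0.0]
force: [1.0, -0.3, -0.6]
finger_gap: 32.9
```

Request:
send_rows(
  series=[
    [0,-55,-1,0,0,0,220],
    [0,-110,-2,0,0,0,220],
    [0,-160,-3,0,0,0,220],
    [0,-195,-3.3,0,0,0,220],
    [0,-214.4,-3.3,0,0,0,220],
  ],
)

```text
clock: 27.1
eef_pos: [566.3, -197.5, 123.5]
orientation: [0.707, 0.001, 0.707, -0.001]
force: [0.2, -0.6, -0.7]
finger_gap: 33.1
```

Request:
send_rows(
  series=[
    [15,0,0,0,0,0,220],
    [40,0,0,0,0,0,220],
    [65,0,0,0,0,0,220],
    [80,0,0,0,0,0,220],
    [83,0,0,0,0,0,220],
  ],
)

```text
clock: 27.72
eef_pos: [565.5, -194.0, 39.3]
orientation: [0.706, 0.0, 0.708, 0.001]
force: [1.0, -1.5, -0.5]
finger_gap: 33.0
```

Run:
```python
from h import *
for i in range(8): a=read_camera("scene")
hand("pics/h5.png")
go((566.1,-195.9,30,90))
```

```text
hand y,z (array([-0.61755173, -0.71005238]), np.float64(14.978243809566376)) top x -55.050182410582295
clk 28.18 tcp [ 566.9 -195.9   41.6] yaw 90.0 down [ 0.001 -0.001 -1.   ] gap 33.0 F [-0.2  0.2 -1.4] q6 -1.97
shift [11.6  0.  -0.8] turn [-0.   0.1  0. ] rows 0.2
```

View pics/h5.png

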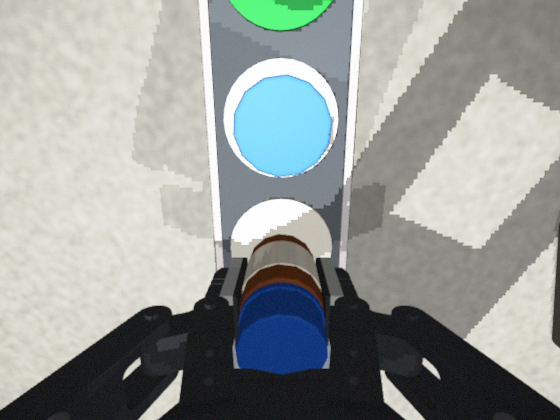

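The mid-blue bottle is over the third disc, next to the sky one at (282,125). Setting it down.

Request:
send_rows(
  series=[
    [4,0,-0.5,0,0,0,220],
    [8,0,-0.6,0,0,0,220],
    [10,0,-0.6,0,0,0,220],
    [11,0,-0.6,0,0,0,220],
    [11.5,0,-0.6,0,0,0,220],
  ],
)

```text
clock: 28.8
eef_pos: [566.0, -195.7, 29.3]
orientation: [0.707, 0.0, 0.707, -0.0]
force: [-0.2, -0.1, -1.2]
finger_gap: 32.8
```

Request:
send_rows(
  series=[
    [0.5,0,0,0,0,0,220],
    [1,0,0,0,0,0,220],
    [1.5,0,0,0,0,0,220],
    [2,0,0,0,0,0,220],
    [2,0,0,0,0,0,220],
  ],
)

```text
clock: 29.42
eef_pos: [565.9, -195.7, 27.4]
orientation: [0.707, 0.0, 0.707, -0.0]
force: [0.5, 0.3, -1.0]
finger_gap: 33.0
```

Request:
send_rows(
  series=[
    [0.4,0,0,0,0,0,220],
    [0.8,0,0,0,0,0,220],
    [1.2,0,0,0,0,0,220],
    [1.2,0,0,0,0,0,220],
  ],
)

```text
clock: 29.92
eef_pos: [565.9, -195.7, 26.7]
orientation: [0.707, -0.0, 0.707, -0.0]
force: [-2.3, 0.9, 4.4]
finger_gap: 33.0
```

Request:
send_rows(
  series=[
    [0,0,0,0,0,0,140],
    [0,0,0,0,0,0,120],
    [0,0,0,0,0,0,80],
    [0,0,0,0,0,0,60],
    [0,0,0,0,0,0,60],
  ],
)

```text
clock: 30.55
eef_pos: [565.9, -195.7, 26.1]
orientation: [0.707, 0.0, 0.707, -0.0]
force: [-0.4, -0.6, 0.4]
finger_gap: 65.5
```

Request:
send_rows(
  series=[
    [-5,0,0,0,0,0,60],
    [-25,0,0,0,0,0,60],
    [-55,0,0,0,0,0,30],
    [-90,0,0,0,0,0,0],
    [-98,0,0,0,0,0,0],
  ],
)

```text
clock: 31.18
eef_pos: [567.7, -196.4, 127.1]
orientation: [0.709, -0.001, 0.705, -0.001]
force: [-0.1, -0.2, -0.1]
finger_gap: 85.1
```

Run:
```python
from h import *
for i in range(3): read_camera("side")
check(565.5,-196.5,83,"pics/p3.png"); check(495.5,-196.5,83);go((484.7,265.3,125,90))
```

```text
wrist cap 1826 [ 565.2 -196.5   80.4] [30.7 30.   6.8]
scene cap side fit [ 566.2 -196.4] 14.9 100
side cap side fit [ 565.7 -195.9] 14.8 104
wrist cap 2449 [ 495.6 -196.1   81.6] [30.6 30.   4.7]
scene cap side fit [ 495.9 -196.4] 15.2 100
side cap side fit [ 496.5 -195.6] 15.2 118
clk 31.62 tcp [ 565.3 -195.5  123. ] yaw 90.0 down [-0.002  0.001 -1.   ] gap 85.2 F [0.4 0.2 0.2] q6 -1.97
shift [ -1.4 460.7 -80.7] turn [-0.  -0.1 -0. ] rows 7.5
```

View pics/p3.png

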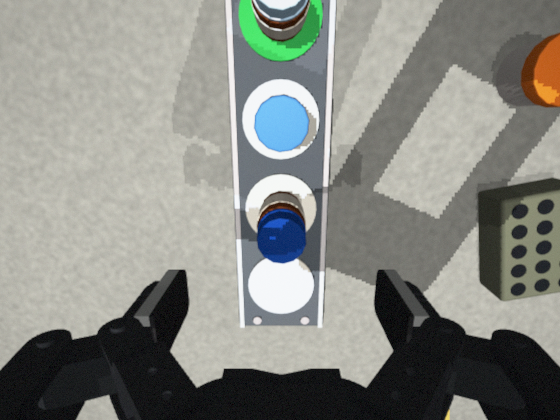

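s3 stands at (565.7,-196.3), and the first two are in place. Now s4 at (484.7,265.3).

Request:
send_rows(
  series=[
    [0,25,-4,0,0,0,0],
    [0,75,-13,0,0,0,0],
    [0,130,-23,0,0,0,0],
    [0,185,-33,0,0,0,0],
    [0,240,-42,0,0,0,0],
  ],
)

```text
clock: 32.25
eef_pos: [522.4, 46.9, 124.0]
orientation: [0.707, 0.0, 0.707, 0.0]
force: [1.3, 0.9, -0.5]
finger_gap: 85.3
```

Request:
send_rows(
  series=[
    [0,55,-10,0,0,0,0],
    [0,110,-20,0,0,0,0],
    [0,160,-29,0,0,0,0],
    [0,200,-36,0,0,0,0],
    [0,220.5,-38.7,0,0,0,0],
  ],
)

```text
clock: 32.88
eef_pos: [483.5, 267.3, 124.0]
orientation: [0.707, -0.001, 0.707, 0.001]
force: [-0.1, 0.1, -0.1]
finger_gap: 85.4
```

Request:
send_rows(
  series=[
    [15,0,0,0,0,0,0],
    [40,0,0,0,0,0,0],
    [45,0,0,0,0,0,50],
    [45,0,0,0,0,0,50],
    [45,0,0,0,0,0,50],
  ],
)

```text
clock: 33.5
eef_pos: [486.0, 264.4, 79.7]
orientation: [0.707, 0.001, 0.707, -0.0]
force: [0.2, -0.2, 0.5]
finger_gap: 68.8
```

Run:
```python
from h import *
for i in range(4): read_camera("side")
check(484.7,265.3,71,"pics/a4.png"); go((484.3,265.3,14,90))
```

```text
wrist cap 2548 [484.1 265.6  68.6] [30.9 30.7  7.2]
scene cap side fit [485.6 264. ] 14.0 71
side cap side fit [484.3 264.9] 14.2 58
clk 33.85 tcp [485.4 264.9  79.6] yaw 90.0 down [ 0.001  0.    -1.   ] gap 68.6 F [-0.4 -0.1  0.2] q6 -1.15
shift [65.6  0.3 -1.2] turn [-0.  0. -0.] rows 1.0
```

View pics/a4.png

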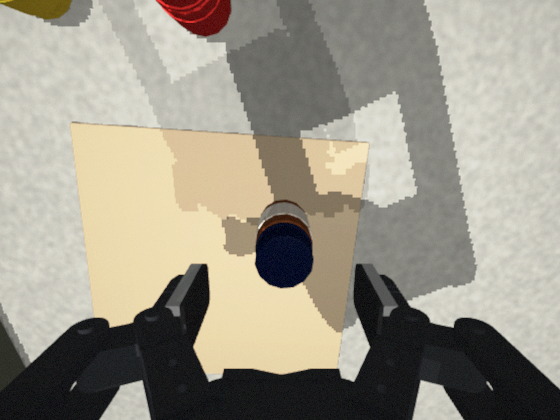

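The navy cap at (284,255) is centred between the fingers. Grasping.

Request:
send_rows(
  series=[
    [10,0,-0.5,0,0,0,50],
    [35,0.3,-1,0,0,0,50],
    [58,0.3,-1,0,0,0,50],
    [65.5,0.3,-1,0,0,0,50],
    [65.5,0.3,-1,0,0,0,50],
  ],
)

```text
clock: 34.48
eef_pos: [483.8, 265.0, 13.1]
orientation: [0.707, -0.0, 0.708, -0.0]
force: [0.3, 0.1, -0.4]
finger_gap: 68.8
```

Request:
send_rows(
  series=[
    [0,0,0,0,0,0,50],
    [0,0,0,0,0,0,120],
    [0,0,0,0,0,0,150],
    [0,0,0,0,0,0,180],
    [0,0,0,0,0,0,220],
  ],
)

```text
clock: 35.1
eef_pos: [484.8, 265.4, 14.5]
orientation: [0.708, 0.0, 0.707, 0.0]
force: [-1.2, 0.3, 5.5]
finger_gap: 33.1
```

Request:
send_rows(
  series=[
    [0,0,0,0,0,0,220],
    [0,0,0,0,0,0,220],
    [-8,0,0,0,0,0,220],
    [-25,0,0,0,0,0,220],
    [-55,0,0,0,0,0,220],
  ],
)

```text
clock: 35.72
eef_pos: [483.1, 264.5, 68.3]
orientation: [0.706, -0.0, 0.708, -0.001]
force: [0.4, 0.8, -0.4]
finger_gap: 32.9
```

Request:
send_rows(
  series=[
    [-25,0,0,0,0,0,220],
    [-45,0,0,0,0,0,220],
    [-55,0,0,0,0,0,220],
    [-55,0,0,0,0,0,220],
    [-55,0,0,0,0,0,220],
  ],
)

```text
clock: 36.35
eef_pos: [483.6, 264.8, 122.9]
orientation: [0.707, -0.0, 0.708, -0.0]
force: [-0.0, -0.3, -0.6]
finger_gap: 33.0
```

Run:
```python
from h import *
for i in range(3): read_camera("side")
hand("pics/h6.png"); go((635.9,-195.8,124,90))
```

```text
hand y,z (array([-0.65260403, -0.88756136]), np.float64(14.914647908610966)) top x -55.33522184306554
clk 36.55 tcp [483.8 264.9 122.8] yaw 90.0 down [-0.002 -0.001 -1.   ] gap 32.9 F [-0.4 -0.3 -2. ] q6 -1.15
shift [  -1.1 -460.7  152.2] turn [-0.  -0.1  0. ] rows 7.8
```

View pics/h6.png

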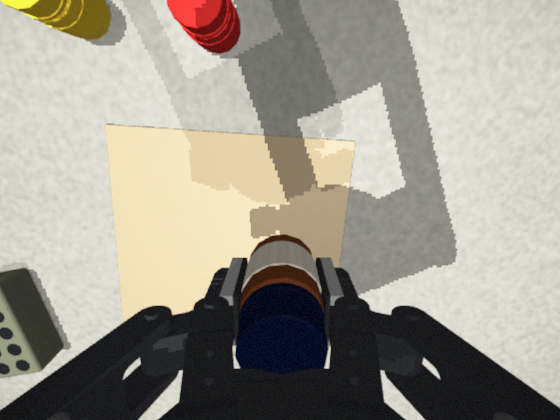

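Request:
send_rows(
  series=[
    [0,-25,8,0,0,0,220],
    [0,-75,25,0,0,0,220],
    [0,-130,43,0,0,0,220],
    [0,-185,61,0,0,0,220],
    [0,-240,80,0,0,0,220],
  ],
)

```text
clock: 37.17
eef_pos: [564.5, 23.5, 123.3]
orientation: [0.707, 0.0, 0.707, 0.0]
force: [0.7, 0.4, -1.1]
finger_gap: 33.1
```

Request:
send_rows(
  series=[
    [0,-55,18,0,0,0,220],
    [0,-110,36,0,0,0,220],
    [0,-160,53,0,0,0,220],
    [0,-198,67,0,0,0,220],
    [0,-220.7,72.5,0,0,0,220],
  ],
)

```text
clock: 37.8
eef_pos: [637.2, -197.8, 123.0]
orientation: [0.707, 0.001, 0.707, -0.001]
force: [-0.2, 1.3, -1.1]
finger_gap: 32.9
```

Request:
send_rows(
  series=[
    [15,0,0,0,0,0,220],
    [40,0,0,0,0,0,220],
    [65,0,0,0,0,0,220],
    [80,0,0,0,0,0,220],
    [83,0,0,0,0,0,220],
  ],
)

```text
clock: 38.42
eef_pos: [635.3, -193.8, 39.0]
orientation: [0.706, 0.0, 0.708, 0.001]
force: [-0.2, 0.5, 0.0]
finger_gap: 33.1
```

Run:
```python
from h import *
for i in range(8): a=read_camera("scene")
hand("pics/h7.png")
go((636.3,-195.8,30,90))
```

```text
hand y,z (array([-0.66982057, -0.89640502]), np.float64(14.9139941744145)) top x -55.298046106188
clk 38.88 tcp [ 637.2 -195.8   41.5] yaw 90.0 down [ 0.001 -0.    -1.   ] gap 32.9 F [-0.2  0.7 -0.5] q6 -1.93
shift [11.5  0.  -0.9] turn [-0.   0.1  0. ] rows 0.2
```

View pics/h7.png

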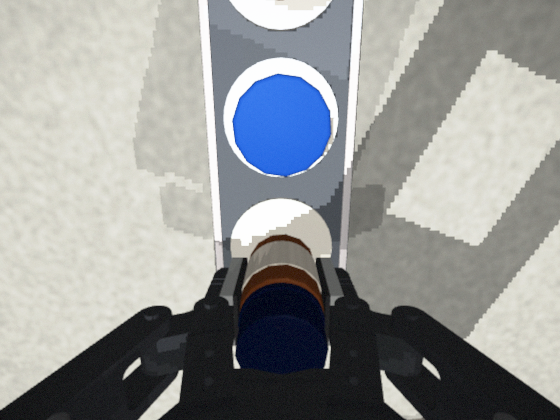

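The navy bottle hangs over the last disc, with mid blue beside it at (282,125). Setting it down.

Request:
send_rows(
  series=[
    [4,0,-0.5,0,0,0,220],
    [8,0,-0.8,0,0,0,220],
    [10,0,-0.8,0,0,0,220],
    [11,0,-0.8,0,0,0,220],
    [11.5,0,-0.8,0,0,0,220],
  ],
)

```text
clock: 39.5
eef_pos: [635.9, -195.6, 29.1]
orientation: [0.707, 0.0, 0.707, -0.0]
force: [0.7, 0.6, -1.2]
finger_gap: 33.1
```

Request:
send_rows(
  series=[
    [0.5,0,0,0,0,0,220],
    [1,0,0,0,0,0,220],
    [1.5,0,0,0,0,0,220],
    [2,0,0,0,0,0,220],
    [2,0,0,0,0,0,220],
  ],
)

```text
clock: 40.12
eef_pos: [635.9, -195.6, 27.2]
orientation: [0.707, 0.0, 0.707, -0.0]
force: [0.4, 0.1, -1.4]
finger_gap: 32.8
```

Request:
send_rows(
  series=[
    [0.4,0,0,0,0,0,220],
    [0.8,0,0,0,0,0,220],
    [1.2,0,0,0,0,0,220],
    [1.2,0,0,0,0,0,220],
  ],
)

```text
clock: 40.62
eef_pos: [635.9, -195.6, 26.5]
orientation: [0.707, 0.0, 0.707, -0.0]
force: [-1.2, 0.7, 3.9]
finger_gap: 33.5
```

Request:
send_rows(
  series=[
    [0,0,0,0,0,0,140],
    [0,0,0,0,0,0,120],
    [0,0,0,0,0,0,80],
    [0,0,0,0,0,0,60],
    [0,0,0,0,0,0,60],
  ],
)

```text
clock: 41.25
eef_pos: [635.9, -195.6, 25.9]
orientation: [0.707, 0.0, 0.707, -0.0]
force: [-0.5, -0.2, 0.2]
finger_gap: 65.5
```

Request:
send_rows(
  series=[
    [-5,0,0,0,0,0,60],
    [-25,0,0,0,0,0,60],
    [-55,0,0,0,0,0,30],
    [-90,0,0,0,0,0,0],
    [-110,0,0,0,0,0,0],
  ],
)

```text
clock: 41.88
eef_pos: [636.9, -196.0, 138.6]
orientation: [0.708, -0.0, 0.706, -0.0]
force: [0.5, 0.2, -0.4]
finger_gap: 85.4
```

Request:
send_rows(
  series=[
    [-20,30,0,0,0,0,0],
    [-40,70,0,0,0,0,0],
    [-60,110,0,0,0,0,0],
    [-60,110,0,0,0,0,0],
    [-60,110,0,0,0,0,0],
  ],
)

```text
clock: 42.5
eef_pos: [635.8, -85.8, 196.2]
orientation: [0.707, -0.0, 0.707, -0.0]
force: [0.0, -0.1, -0.7]
finger_gap: 85.9
```

Run:
```python
from h import *
for i in range(6): read_camera("side")
for k,x in enumerate((425.5,495.5,565.5,635.5)): print(k+1); check(x,-196.5,83,"pics/f.png" if k==3 else None)
go()
c=read_camera("side");P=cloud(c)
m=(P[...,2]>28)&(P[...,2]<45)&(P[...,0]>500)&(P[...,0]<680)&(P[...,1]<80)&(P[...,1]>-60); print("block",cv2.minAreaRect(P[m][:,:2].astype(np.float32)))
m=(P[...,2]>38)&(P[...,2]<50)&(P[...,0]>420)&(P[...,0]<495)&(P[...,1]<40)&(P[...,1]>-60); q=P[m]; print("jar",((q.min(0)+q.max(0))/2).round(1))
```

```text
1
scene cap side fit [ 426.  -196.8] 14.9 101
side cap side fit [ 425.5 -196.5] 15.1 116
2
wrist cap 1602 [ 497.9 -196.    80.6] [26.4 30.9  7.2]
scene cap side fit [ 496.1 -196.2] 15.1 97
side cap side fit [ 496.  -195.9] 15.0 120
3
wrist cap 1331 [ 565.8 -195.8   80.7] [30.5 30.8  7.4]
scene cap side fit [ 566.2 -196.3] 15.1 105
side cap side fit [ 566.  -195.7] 14.9 107
4
wrist cap 1069 [ 635.1 -195.9   80.4] [30.1 30.6  6.7]
scene cap side fit [ 635.9 -196.5] 15.2 106
side cap side fit [ 635.8 -195.8] 14.8 106
clk 43.4 tcp [636.  -85.6 196.1] yaw 90.0 down [ 0. -0. -1.] gap 85.1 F [0.5 0.7 0.2] q6 -1.77
block ((590.9187622070312, 10.19112777709961), (91.85140228271484, 65.54141998291016), 12.207672119140625)
jar [462.2 -10.7  42.1]
```

View pics/fside.png

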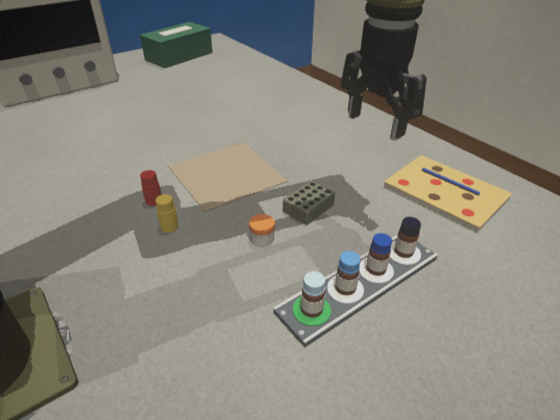

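View pics/fscene.png

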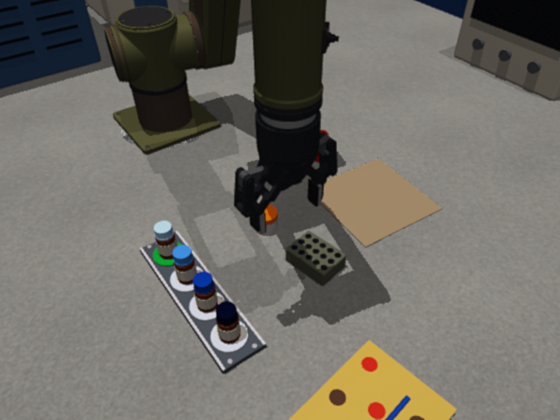

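All four stand upright on their discs, palest at the green end (side view, caps from (314,280) to (408,228)). The block and jar haven't moved, and the arm is clear. Handing in.

Run:
```python
from bench import *
print(finish_job())
```

```text
the job is handed in; nothing more can be done
None
```

All four standards are on the feed rail in shade order: palest on the green disc, then sky blue, mid blue and navy at the far end. I loaded them one at a time, lowered each until the wrist felt contact (about 4–7 N) and then let go. I handed the job in at about 43 s; it gives no verdict.

**Last checks:**
- **Bottles:** the fixed cameras put every bottle within about 1 mm of its disc's centre, and all four look upright.
- **Block and jar:** the vial block and jar read within about 1 mm of where they started.
- **Arm:** the gripper is open and clear, with the tool at 196 mm.

**Disagreements:**
- **Camera offsets:** the cameras differ from each other by up to about 1.5 mm, within their stated 2 mm calibration. The wrist camera reads cap heights 2–3 mm low.
- **Cropped reading:** one last wrist reading of the sky-blue cap was 2 mm off, probably because the cap was cut off at the image edge. I went by the two fixed cameras there.
- **Wrong fits:** one wrist fit of the green disc came out with a radius of about 20 mm instead of 29, because the bottle hid part of its edge, and I redid it. One retry with too wide a strip of the picture was wrong in the same way, so I left it out.

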